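# Fetch the amber jar from the lift-and-slide specimen store

### The job

Open the white specimen store: lift its blue hatch by the yellow bar off its recessed seat, then slide it sideways in its channels until it is parked lying on the grey deck and the well is uncovered. Then take out the amber jar with the black cap and stand it upright, without dropping it, in the empty compartment, beside the mortar, of the divided white tray. Leave the clear jar where it stands in the well and do not disturb the mortar, the beaker or the wash bottle.

Things in the scene. Friction and masses are not known exactly. Their poses are not given: they have to be found in the camera images.
- store: fixed white bench-top store, 212 (its x) x 346 (its y) x 117 mm high; origin: centre of its underside; y axis: direction of opening. -y half: the well; +y half: grey parking deck. Along each side runs a channel: guide walls with inner faces at x +-89 mm, under aluminium lips (z 113 to 117, reaching in to x +-79) that keep the hatch in. End stops at y +-168 mm, 108 mm high
- store_well (a point): centre of the well's floor, in the store's frame at x 0, y -85, z 6 mm. The well's opening is 150 (x) x 136 mm (y), with a 20 mm high divider across its middle making two jar places; the ledge round it, the hatch's seat, is at z 86 mm in the store's frame
- store_deck (a point): middle of the parking deck's top, in the store's frame at x 0, y +85, z 96 mm; the parked hatch lies here. The deck starts with a step 10 mm above the seat, at y -2 mm in the store's frame
- hatch: loose blue hatch, a panel 172 (x) x 160 (y) x 7 mm, about 0.3 kg, axes as the store's; origin: centre of its underside. Starts seated over the well (store frame y -85, z 86 mm). Raise it more than 10 mm to clear the step (the lips stop it at 20: about 15 is right), move it 170 mm along the store's +y, let it down on the deck. About 3 mm of play on each side
- hatch_bar (a point): middle of the hatch's yellow handle bar: a bar 100 mm long along the hatch's x, 14 mm wide (y), 14 mm high, its centre 39 mm above the hatch's underside, on two 12 mm thick posts at its ends (x +-44); 25 mm of free space between panel and bar
- amber_jar: the jar to fetch: amber glass, black screw cap, 44 mm diameter, 76 mm high, about 0.14 kg; origin: centre of its underside, z along the jar. It stands in one of the well's two compartments (which one varies), its top about 4 mm below the closed hatch; take it by its upper part across the store's x, where there is more room
- clear_jar: clear glass jar with a white cap, same size, in the other compartment of the well; must stay where it is
- tray: fixed white tray 170 (x) x 280 (y) x 35 mm high, walls 5 mm, floor 5 mm thick, a wall across its middle makes two compartments (160 x 132 mm inside); origin: centre of its underside. The compartment on its -y side holds the mortar, the one on its +y side is empty
- tray_empty (a point): centre of the floor of the tray's empty compartment
- mortar: white ceramic mortar, 90 mm diameter, 50 mm high, in the tray's other compartment; origin: centre of its underside; leave alone
- wash_bottle: white wash bottle with a red cap, 60 mm diameter, 160 mm high, to the left; origin: centre of its underside; leave alone
- beaker: glass beaker, 80 mm diameter, 95 mm high, to the left; origin: centre of its underside; leave alone
There are look-alikes about, which are no part of the job. Leave any pink look-alike of the hatch alone.

How it is judged:
On the way, in this order (a step that is already met when the one before it is completed fails the run):
1. the hatch is lifted off its seat (at least 8 mm up in the store) (z of hatch in the frame of store above 0.094 m), for 0.1 s.
2. the hatch lies parked on the deck: slid at least 150 mm, flat, the well uncovered, before the jar leaves the well (y of hatch in the frame of store above 0.065 m and z of hatch in the frame of store between 0.093 and 0.099 m and angle between hatch's own z axis and vertical below 0.05 rad and z of amber_jar in the frame of store below 0.02 m), for 0.2 s.
At the end, for the whole second after the job is handed in: The hatch lies flat on the deck in its channels, at least 150 mm from its closed place; the amber jar stands upright (within 0.08 rad), at rest, on the floor of the tray's empty compartment; the clear jar stands in the well within 20 mm of where it was (y of hatch in the frame of store above 0.065 m and z of hatch in the frame of store between 0.093 and 0.099 m and angle between hatch's own z axis and vertical below 0.05 rad and y of amber_jar in the frame of tray between 0.015 and 0.125 m and x of amber_jar in the frame of tray between -0.07 and 0.07 m and z of amber_jar in the frame of tray between 0.002 and 0.009 m and angle between amber_jar's own z axis and vertical below 0.08 rad and linear speed of each of amber_jar, hatch below 0.02 m/s and angle between clear_jar's own z axis and vertical below 0.1 rad and distance of clear_jar from where it was at the start of the episode below 0.02 m); the robot touches nothing.
It fails at once if the amber jar is tipped by more than about 35 degrees (angle between amber_jar's own z axis and vertical above 0.6 rad).
It fails at once if the amber jar is dropped (moves faster than 0.7 m/s, a fall of some 25 mm, without the fingers on it) (linear speed of amber_jar above 0.7 m/s and contact force between amber_jar and the fingers below 0.1 N).
It fails at once if the clear jar is lifted or knocked over (distance of clear_jar from where it was at the start of the episode above 0.03 m or angle between clear_jar's own z axis and vertical above 0.4 rad).
It fails at once if the mortar, beaker or wash bottle is shifted by more than 30 mm (distance of any of mortar, wash_bottle, beaker from where it was at the start of the episode above 0.03 m).
It also fails if it takes over 54 s, if anything falls off the work surface, if the arm or the gripper's body presses on something with over 40 N, if the wrist force passes 120 N, or if a joint passes its speed limit or range.

### The arm

A 7-joint arm with a two-finger parallel gripper is mounted at the origin on the work surface. World frame = base frame: x ahead of the robot, y to its left, z up, the work surface at z = 0. Lengths are in m, angles in rad, forces in N, time in s.
With the tool pointing down it reaches from about 0.425 to 0.875 m from the base axis. Payload 4.7 kg.
Tool frame: the origin (TCP) lies at the very end of the fingers, on their centre line; the grasp point (between the pads) lies 19 mm behind it; z points along the fingers, y is the direction in which the jaws open and shut (so a half turn about z gives the same grasp; the last joint's range is limited). The gripper opens to 87 mm and grips with 3 to 60 N. Pads are 19 mm wide; open, the fingers measure 117 mm over their backs; the gripper's body (75 mm by 190 mm) begins 51 mm behind the grasp point.
Start: joints at [1.354, 0.321, -0.07, 1.45, 0.023, 1.371, -0.057], TCP at [0.149, -0.633, 0.223] pointing down, gripper open.
Joint ranges: [-2.86, 2.86], [-0.3, 2.09], [-1.38, 1.24], [0.06, 2.45], [-1.56, 4.7], [0.09, 2.05], [-2.69, 2.69]. Speed limits (rad/s): [2.57, 2.57, 3.14, 3.14, 3.14, 3.14, 3.14].

### API

Orientations are given as a 3x3 rotation matrix whose columns are the frame's x, y, z axes.
In Python, from station import bot gives the robot as it stands. Calls block until the motion is done:
- bot.reach(position, orientation): joint-space move of the TCP to a pose.
- bot.move_l(position, velocity=0.15, ori=None): straight line of the TCP; ori=None keeps the orientation; velocity is the mean speed in m/s.
- bot.goto_joints(angles): joint-space move.
- bot.let_go() and bot.grab(force=None): open the fingers fully, or close them until they stop; force is the grip in N (None keeps the last).
- bot.pause(seconds).
- bot.inverse_kinematics(position, orientation): joint angles nearest the present ones, or None.
- bot.grab_frame(name): name is "side" or "top" or "wrist"; returns (picture, depth): 384x512x3 uint8, red, green, blue; 384x512 float32, m along the optical axis (not along the pixel's ray), 0 where there is no reading.
- bot.camera_params(name): a dict with "fov_y" (degrees; the focal length in pixels is half the picture's height over the tangent of half this angle, whatever the lens; pixels are square), "cx", "cy" (the principal point, pixels), "position" and "attitude" of the camera in the world. Camera axes: x right, y up, looking along -z (the intrinsics and any distortion apply to the point x, -y, -z); pixel columns grow to the right and rows downward; lengths in m; the calibration is good to about 2 mm. A picture is of the moment at which its call begins: read the wrist's pose just before it. camera_params takes no time and is no camera call; for the wrist camera it gives the pose at the moment of the call.
A pose or a line that the arm cannot do raises bot.IKError and nothing moves.
- bot.job_done(): hands the job in, once; it reports no verdict.
Readings, each from a call of its own:
- bot.current_t(): time.
- bot.current_joint_positions(): joint angles.
- bot.current_joint_vel(): joint speeds.
- bot.current_joint_torque(): joint torques, N m.
- bot.current_tool_pos(): TCP position.
- bot.current_orientation(): TCP orientation.
- bot.current_wrist_force(): force on the tool from outside, world axes, zero at the start.
- bot.current_wrist_torque(): the same for the moment, N m.
- bot.current_gripper_width(): finger opening in m.
Only numpy, scipy, OpenCV 4.12 (cv2) and the standard library are available. Lean on these libraries where they do the work, as an engineer would, in place of code of your own. Each camera call takes 0.05 s, during which the arm holds its last target.

## Working session

There is one attempt and no reset: what is moved stays moved. The work goes in short steps, each a Python script; the robot and the scene stay as the last script left them, time stands still between calls to the robot, and variables do not carry over. Pictures are saved under pics/ and viewed, and the job is handed in when it is done.

```bash
ls; mkdir -p pics
python3 - <<'E'
from station import bot
import cv2,numpy as np
np.set_printoptions(precision=4,suppress=True)
for n in ("side","top","wrist"):
    p=bot.camera_params(n); print(n,p)
    im,d=bot.grab_frame(n); cv2.imwrite(f"pics/a_{n}.png",im[:,:,::-1]); np.savez(f"a_{n}.npz",im=im,d=d,**{k:v for k,v in p.items()})
print(bot.current_t(),bot.current_orientation())
E
```

```text
pics
side {'fov_y': 45.609409050404295, 'cx': 253.66667712408483, 'cy': 189.32988893814618, 'position': array([-0.1669, -1.0805,  1.2815]), 'attitude': array([[ 0.868 ,  0.3602, -0.3418],
       [-0.4961,  0.6006, -0.627 ],
       [-0.0206,  0.7138,  0.7   ]])}
top {'fov_y': 48.322419847165826, 'cx': 263.3734376828302, 'cy': 184.44603267763367, 'position': array([0.2917, 0.0077, 1.5807]), 'attitude': array([[ 0.014 ,  0.9972, -0.0733],
       [-0.9997,  0.0153,  0.0172],
       [ 0.0183,  0.073 ,  0.9972]])}
wrist {'fov_y': 68.07769271794865, 'cx': 256.0701574830868, 'cy': 190.94424223714535, 'position': array([ 0.2174, -0.6164,  0.3823]), 'attitude': array([[ 0.229 ,  0.9392,  0.2557],
       [-0.9734,  0.2215,  0.0582],
       [-0.002 , -0.2622,  0.965 ]])}
0.15 [[ 0.9735  0.2288 -0.0004]
 [ 0.2288 -0.9735  0.0015]
 [-0.0001 -0.0015 -1.    ]]
```

View pics/a_top.png

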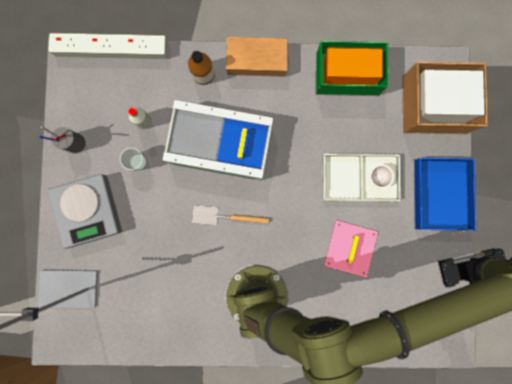

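View pics/a_side.png

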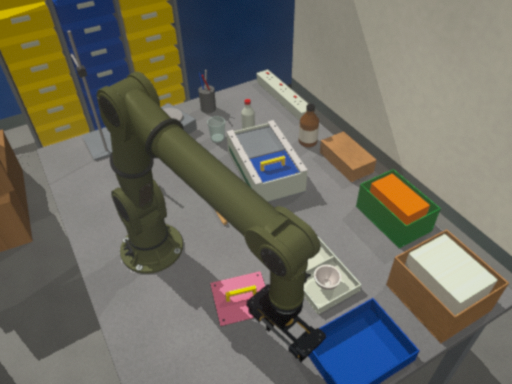

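View pics/a_wrist.png

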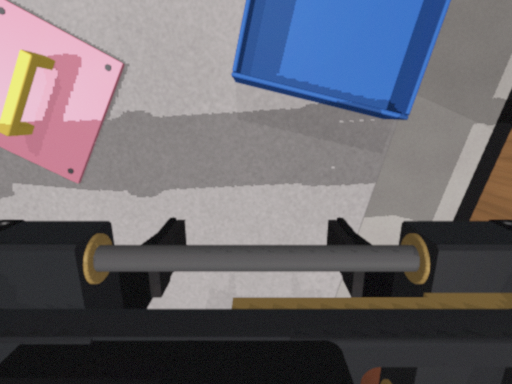

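Top view: candidates for the hatch are the blue panel with the yellow bar in the white store (243,143), the pink look-alike (352,248) and the blue open bin (445,193). The description fits (243,143). The tray is at (362,177): mortar on the right (382,175), empty side on the left (345,177). Next I measure and crop.

```bash
cat > h.py <<'E'
import cv2,numpy as np
np.set_printoptions(precision=4,suppress=True)
def load(n): return dict(np.load(n,allow_pickle=True))
def f(c): return 192/np.tan(np.radians(float(c['fov_y']))/2)
def onplane(c,uv,z):
    uv=np.atleast_2d(np.asarray(uv,float)); F=f(c)
    d=np.c_[(uv[:,0]-c['cx'])/F,-(uv[:,1]-c['cy'])/F,-np.ones(len(uv))]@np.asarray(c['attitude']).T
    p=np.asarray(c['position']); return p+d*((z-p[2])/d[:,2])[:,None]
def fromdepth(c,uv,dep):
    uv=np.atleast_2d(np.asarray(uv,float)); F=f(c); dep=np.asarray(dep).reshape(-1,1)
    d=np.c_[(uv[:,0]-c['cx'])/F,-(uv[:,1]-c['cy'])/F,-np.ones(len(uv))]*dep
    return np.asarray(c['position'])+d@np.asarray(c['attitude']).T
def project(c,P):
    q=(np.atleast_2d(P)-c['position'])@np.asarray(c['attitude']); F=f(c)
    return np.c_[c['cx']+F*q[:,0]/-q[:,2],c['cy']-F*q[:,1]/-q[:,2]]
def mask(im,lo,hi): return cv2.inRange(cv2.cvtColor(im,cv2.COLOR_RGB2HSV),lo,hi)
def blobs(m,mina=30):
    n,l,s,c=cv2.connectedComponentsWithStats(m)
    return [(c[i],s[i,4],np.argwhere(l==i)[:,::-1]) for i in range(1,n) if s[i,4]>=mina]
E
python3 - <<'E'
from h import *
for n,zt in (("top",.132),("side",.132)):
    c=load(f"a_{n}.npz"); im=c['im'];d=c['d']
    for ce,a,px in blobs(mask(im,(22,150,120),(36,255,255)),20):
        r=cv2.minAreaRect(px.astype(np.float32))
        dep=d[px[:,1],px[:,0]]; P=fromdepth(c,px[dep>0],dep[dep>0])
        if a<2000 and P[:,2].mean()<.4: print(n,"yellow",ce,a,r,onplane(c,r[0],zt)[0],"depth med",np.median(P,0))
    if n=="top":
        w=mask(im,(0,0,170),(180,45,255)); 
        for ce,a,px in blobs(w,300):
            dep=d[px[:,1],px[:,0]]; P=fromdepth(c,px[dep>0],dep[dep>0])
            r=cv2.minAreaRect(px.astype(np.float32)); print("white",ce,a,r,np.median(P,0),P[:,:2].min(0),P[:,:2].max(0))
        for ce,a,px in blobs(mask(im,(100,150,80),(125,255,255)),300):
            print("blue",ce,a,cv2.minAreaRect(px.astype(np.float32)))
c=load("a_top.npz");im=c['im'][:,:,::-1]
a=cv2.resize(im[90:190,120:280],None,fx=4.5,fy=4.5,interpolation=cv2.INTER_CUBIC)
cv2.imwrite("pics/crop1.png",a)
a=cv2.resize(im[140:215,310:410],None,fx=6,fy=6,interpolation=cv2.INTER_CUBIC)
cv2.imwrite("pics/crop2.png",a)
E
```

```text
top yellow [241.7419 143.5054] 93 ((241.78526306152344, 143.05035400390625), (3.3019208908081055, 28.44286346435547), 10.007980346679688) [0.5388 0.0585 0.132 ] depth med [0.5372 0.0582 0.1309]
top yellow [353.1667 248.6754] 114 ((352.99114990234375, 248.86724853515625), (4.5435943603515625, 26.925004959106445), 14.620875358581543) [ 0.1851 -0.3224  0.132 ] depth med [ 0.1786 -0.343   0.0448]
white [106.7092  43.3049] 2122 ((106.11127471923828, 43.158565521240234), (116.12063598632812, 18.933387756347656), 1.1934894323349) [0.9093 0.5628 0.0544] [0.8728 0.3501] [1.2962 1.1744]
white [453.1595  92.0404] 2671 ((452.5, 91.99998474121094), (60.99999237060547, 43.99999237060547), -0.0) [ 0.721  -0.6581  0.1646] [ 0.6443 -0.7766] [ 0.8293 -0.5582]
white [ 58.9273 101.3547] 344 ((58.72602844238281, 99.39727020263672), (23.642311096191406, 29.962535858154297), 20.556045532226562) [0.7042 0.7433 0.0002] [0.6516 0.697 ] [0.7675 0.7924]
white [206.1167 130.9127] 2510 ((203.23287963867188, 128.78765869140625), (132.81900024414062, 76.45573425292969), 10.407711029052734) [0.6284 0.1948 0.1135] [ 
[... 1487 characters left out ...]
0686035156) [-0.0873  0.7299 -0.0011] [-0.1566  0.5889] [-0.0483  0.7928]
blue [242.1893 143.0845] 1680 ((242.08799743652344, 143.01600646972656), (44.18471145629883, 42.753623962402344), 10.30484676361084)
blue [444.7552 193.6092] 4268 ((445.0, 193.49996948242188), (59.99999237060547, 70.99998474121094), -0.0)
side yellow [272.1852 160.9506] 81 ((272.31134033203125, 162.33963012695312), (7.142749309539795, 23.488656997680664), 74.05460357666016) [0.5286 0.0404 0.132 ] depth med [0.5373 0.0552 0.1274]
side yellow [240.5828 291.0596] 151 ((240.72689819335938, 292.3427734375), (8.1705961227417, 30.86256980895996), 74.93151092529297) [ 0.1483 -0.405   0.132 ] depth med [ 0.1748 -0.3468  0.0429]
```

View pics/crop1.png

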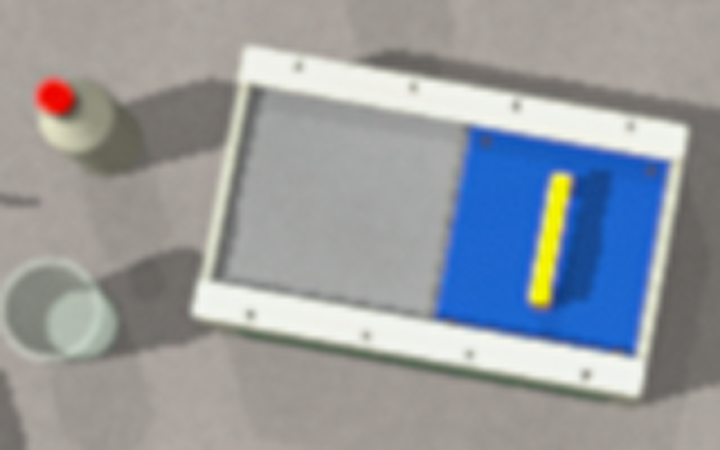

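View pics/crop2.png

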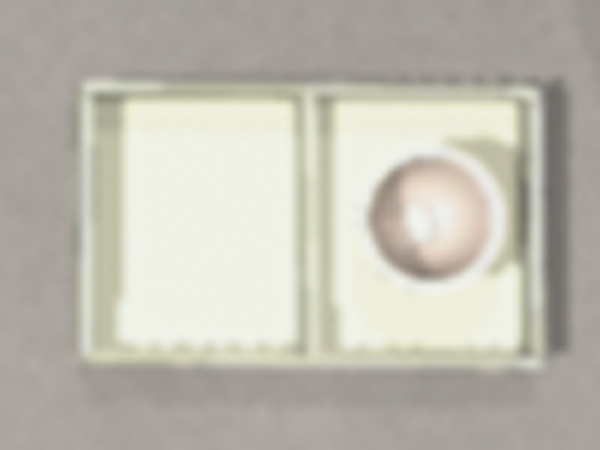

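```bash
cat >> h.py <<'E'
def ori(tx):
    x=np.array([tx[0],tx[1],0.])/np.hypot(*tx); z=np.array([0,0,-1.]); return np.c_[x,np.cross(z,x),z]
E
python3 - <<'E'
from h import *
from station import bot
c=load("a_top.npz"); im=c['im']
# hatch yaw from blue mask, on plane .093
px=[p for ce,a,p in blobs(mask(im,(100,150,80),(125,255,255)),300) if ce[0]<300][0]
b=cv2.boxPoints(cv2.minAreaRect(px.astype(np.float32))); P=onplane(c,b,.093)[:,:2]
print("hatch visible corners",P,"sizes",[np.linalg.norm(P[i]-P[i-1]) for i in range(4)],"ctr",P.mean(0))
e=[P[i]-P[i-1] for i in range(4)]; print(np.degrees([np.arctan2(v[1],v[0]) for v in e]))
# tray corners px from crop2 (6x, offset 310,140)
t=np.array([[82,82],[543,84],[543,366],[82,362]])/6+[310,140]
T=onplane(c,t-.5+.08,.035)[:,:2]; print("tray",T,T.mean(0),[np.linalg.norm(T[i]-T[i-1]) for i in range(4)])
for yaw in (-9.5,):
    s=np.radians(yaw); sx=np.array([np.cos(s),np.sin(s)]); sy=np.array([-sx[1],sx[0]])
    bar=np.array([.538,.058])
    for nm,xy,z,tx in (("hover",bar,.28,sx),("hover-",bar,.28,-sx),("bar",bar,.106,sx),("bar-",bar,.106,-sx),("deck",bar+.17*sy,.121,sx),("deck-",bar+.17*sy,.121,-sx),("jarA",bar+.034*sy,.053,sy),("jarA-",bar+.034*sy,.053,-sy),("jarB",bar-.034*sy,.053,sy),("jarB-",bar-.034*sy,.053,-sy)):
        print(nm,bot.inverse_kinematics([*xy,z],ori(tx)))
E
```

```text
hatch visible corners [[ 0.4838  0.1469]
 [ 0.6333  0.1233]
 [ 0.6078 -0.0301]
 [ 0.4585 -0.0053]] sizes [np.float64(0.15434496070511025), np.float64(0.15133535141406965), np.float64(0.15551730807406208), np.float64(0.15140801262617198)] ctr [0.5458 0.0587]
[ 80.5554  -8.9694 -99.4159 170.5867]
tray [[ 0.5228 -0.2359]
 [ 0.5263 -0.5181]
 [ 0.3541 -0.5164]
 [ 0.3524 -0.2366]] [ 0.4389 -0.3768] [np.float64(0.17037580140826925), np.float64(0.2821653686965772), np.float64(0.17217388973721126), np.float64(0.27988044740787726)]
hover [ 0.0834  0.0779 -0.2541  1.6263  0.0197  1.4399 -1.9092]
hover- [ 0.7899  0.1681 -1.047   1.6055  0.1464  1.4526  1.1367]
bar [ 0.6928  0.3215 -0.9759  1.8373  0.2926  1.1366 -2.1211]
bar- [ 0.7435  0.3481 -1.0437  1.8361  0.3295  1.1461  0.9922]
deck [ 0.439   0.566  -1.1416  1.6526  0.5349  1.2752 -2.5425]
deck- [ 0.4903  0.6361 -1.2459  1.6513  0.6212  1.3143  0.5414]
jarA [ 0.6314  0.4497 -1.0082  1.8586  0.4319  1.0725 -0.7111]
jarA- [ 0.7413  0.5478 -1.1751  1.8559  0.5622  1.1232  2.3351]
jarB [ 0.7864  0.4105 -1.0274  1.902   0.4036  1.0549 -0.5753]
jarB- [ 0.8862  0.4938 -1.173   1.8998  0.5139  1.0948  2.4833]
```

Run:
```python
from h import *
from station import bot
s=np.radians(-9.5); sx=np.array([np.cos(s),np.sin(s)])
q=np.array(bot.inverse_kinematics([.538,.058,.28],ori(sx))); q[6]+=np.pi
bot.goto_joints(q)
print(bot.current_t(),bot.current_tool_pos(),bot.current_joint_positions())
p=bot.camera_params("wrist"); im,d=bot.grab_frame("wrist"); cv2.imwrite("pics/b_wrist.png",im[:,:,::-1]); np.savez("b_wrist.npz",im=im,d=d,**p)
for ce,a,px in blobs(mask(im,(22,150,100),(36,255,255)),100):
    dep=d[px[:,1],px[:,0]]; P=fromdepth(p,px[dep>0],dep[dep>0]); t=P[P[:,2]>P[:,2].max()-.005]
    print(a,ce,P[:,2].max(),len(t))
    r=cv2.minAreaRect(t[:,:2].astype(np.float32)*1000); print(r)
```

```text
2.95 [0.5382 0.0568 0.2798] [ 0.0845  0.0783 -0.2532  1.6262  0.02    1.4398  1.2323]
```

View pics/b_wrist.png

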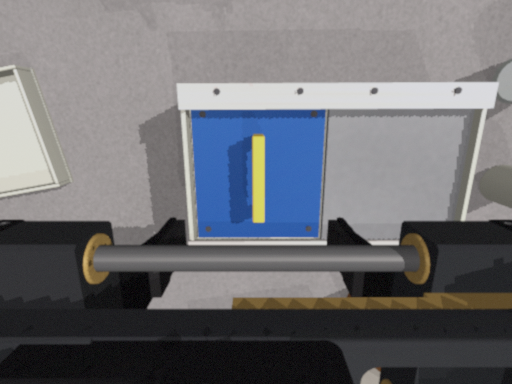

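The wrist view shows the closed hatch, with the yellow bar at (258,178), the well end at left x≈187 and the deck at right. The seam is at x≈326.

Run:
```python
from h import *
c=load("b_wrist.npz");im=c['im'];d=c['d']
hsv=cv2.cvtColor(im,cv2.COLOR_RGB2HSV); print(im[178,258],hsv[178,258],d[178,258])
m=mask(im,(22,150,100),(36,255,255)); bl=max(blobs(m,100),key=lambda b:b[1] if b[0][1]<235 else 0)
ce,a,px=bl; r=cv2.minAreaRect(px.astype(np.float32)); print(ce,a,r)
b=cv2.boxPoints(r); P=onplane(c,b,.132)[:,:2]; print("bar on z.132",P,P.mean(0),[np.linalg.norm(P[i]-P[i-1]) for i in range(4)])
D=fromdepth(c,px,d[px[:,1],px[:,0]]); t=D[abs(D[:,2]-np.median(D[:,2]))<.004]; print("depth",np.median(D,0),len(t)); 
# yaw from outer upper edge of far lip (white/bench transition)
g=d; pts=[]
for u in range(190,485,5):
    Pc=fromdepth(c,[[u,v] for v in range(60,110)],d[60:110,u]); k=np.argmax(Pc[:,2]>.10); pts.append(Pc[k])
pts=np.array(pts); l=cv2.fitLine(pts[:,:2].astype(np.float32),cv2.DIST_HUBER,0,.001,.001).ravel(); print("lip edge z",np.median(pts[:,2]),l,"yaw",np.degrees(np.arctan2(-l[0],l[1]))%180)
# hatch side edges (blue) yaw
px=max(blobs(mask(im,(100,120,50),(125,255,255)),300),key=lambda b:b[1])[2]
for side in (0,1):
    q=[]
    for v in range(115,235,3):
        row=px[px[:,1]==v][:,0]; q.append([row.min()-.5 if side==0 else row.max()+.5,v])
    Q=onplane(c,q,.093)[:,:2]; l=cv2.fitLine(Q.astype(np.float32),cv2.DIST_HUBER,0,.001,.001).ravel(); print("hatch edge",np.median(Q,0),l,np.degrees(np.arctan2(l[1],l[0])))
```

```text
[217 214 101] [ 29 136 217] 0.31838036Traceback (most recent call last):
  File "<stdin>", line 4, in <module>
ValueError: max() iterable argument is empty
```

Run:
```python
from h import *
c=load("b_wrist.npz");im=c['im'];d=c['d']
m=mask(im,(22,90,70),(36,255,255)); bl=max(blobs(m,100),key=lambda b:b[1] if b[0][1]<235 else 0)
ce,a,px=bl; r=cv2.minAreaRect(px.astype(np.float32)); print(ce,a,r)
b=cv2.boxPoints(r); P=onplane(c,b,.132)[:,:2]; print("bar on z.132",P,P.mean(0),[np.linalg.norm(P[i]-P[i-1]) for i in range(4)])
D=fromdepth(c,px,d[px[:,1],px[:,0]]); t=D[abs(D[:,2]-np.median(D[:,2]))<.004]; print("depth",np.median(D,0),len(t)); 
pts=[]
for u in range(190,485,5):
    Pc=fromdepth(c,[[u,v] for v in range(60,110)],d[60:110,u]); k=np.argmax(Pc[:,2]>.10); pts.append(Pc[k])
pts=np.array(pts); l=cv2.fitLine(pts[:,:2].astype(np.float32),cv2.DIST_HUBER,0,.001,.001).ravel(); print("lip edge z",np.median(pts[:,2]),l,"yaw",np.degrees(np.arctan2(-l[0],l[1])))
px=max(blobs(mask(im,(100,120,50),(125,255,255)),300),key=lambda b:b[1])[2]
for side in (0,1):
    q=[]
    for v in range(115,235,3):
        row=px[px[:,1]==v][:,0]; q.append([row.min()-.5 if side==0 else row.max()+.5,v])
    Q=onplane(c,q,.093)[:,:2]; l=cv2.fitLine(Q.astype(np.float32),cv2.DIST_HUBER,0,.001,.001).ravel(); print("hatch edge",np.median(Q,0),l,np.degrees(np.arctan2(l[1],l[0])))
```

```text
[257.8422 177.4389] 982 ((257.5, 178.5), (87.0, 11.0), 90.0)
bar on z.132 [[0.4876 0.0607]
 [0.4895 0.0723]
 [0.5874 0.0563]
 [0.5853 0.0438]] [0.5374 0.0583] [np.float64(0.09917272237584136), np.float64(0.011746841520971055), np.float64(0.0991730050254375), np.float64(0.012748454450300397)]
depth [0.5342 0.0591 0.1303] 951
lip edge z 0.11529760823939866 [0.1625 0.9867 0.4469 0.1454] yaw -9.349379
hatch edge [ 0.5247 -0.019 ] [ 0.9865 -0.1639  0.5261 -0.019 ] -9.435604
hatch edge [0.5511 0.137 ] [ 0.9864 -0.1644  0.5412  0.1381] -9.463487
```

```bash
cat >> h.py <<'E'
_s=np.radians(-9.43); SX=np.array([np.cos(_s),np.sin(_s)]); SY=np.array([-SX[1],SX[0]]); BAR=np.array([.5375,.0583])
SO=BAR+.085*SY
def S(x,y,z): return [*(SO+x*SX+y*SY),z]
def toS(P): d=np.asarray(P)[...,:2]-SO; return np.stack([d@SX,d@SY,np.asarray(P)[...,2]],-1)
E
python3 - <<'E'
from h import *
from station import bot
bot.move_l(S(0,-.085,.15),.2,ori(-SX)); print(bot.current_joint_positions())
bot.move_l(S(0,-.085,.107),.08)
print(bot.current_t(),toS(bot.current_tool_pos()),bot.current_wrist_force())
bot.grab(25); print(bot.current_gripper_width(),bot.current_wrist_force(),bot.current_t())
E
```

```text
[ 0.0795  0.1502 -0.2575  1.8091  0.0412  1.1858  1.2154]
4.4833 [ 0.     -0.0849  0.1069] [-0.3887  0.756  -0.8842]
0.013585414782093432 [-0.1357  0.5156  0.3668] 5.65
```

Width is 13.6 mm against 14 mm expected for the bar, so I have it. Now I lift it 15 mm and check.

Run:
```python
from h import *
from station import bot
bot.move_l(S(0,-.085,.122),.05); bot.pause(.15)
print(bot.current_t(),toS(bot.current_tool_pos()),bot.current_wrist_force(),bot.current_wrist_torque(),bot.current_gripper_width())
p=bot.camera_params("wrist"); im,d=bot.grab_frame("wrist"); cv2.imwrite("pics/c_wrist.png",im[:,:,::-1])
bot.move_l(S(0,-.025,.122),.08)
print(bot.current_t(),toS(bot.current_tool_pos()),bot.current_wrist_force(),bot.current_wrist_torque(),bot.current_gripper_width())
```

```text
6.25 [-0.0003 -0.0851  0.1217] [ 0.3144  0.0828 -4.8452] [ 0.0896 -0.12   -0.0198] 0.013688060735425103
7.2 [ 0.0001 -0.0257  0.1219] [-0.1642 -0.5468 -3.2284] [ 0.0729 -0.0912 -0.0069] 0.013784700823569532
```

View pics/c_wrist.png

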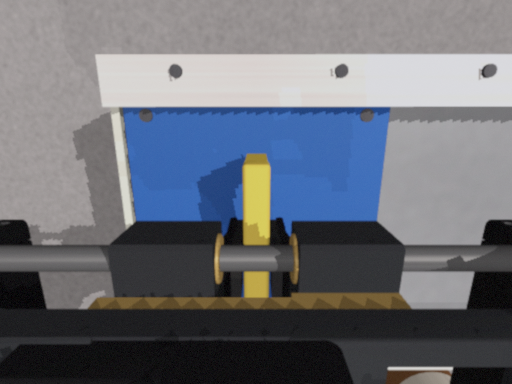

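The hatch is raised with the bar held at (257,230). The load is about 3–5 N and it slides freely. I carry on to the deck.

Run:
```python
from h import *
from station import bot
def st(): print(bot.current_t(),toS(bot.current_tool_pos()),bot.current_wrist_force(),bot.current_wrist_torque(),bot.current_gripper_width())
bot.move_l(S(0,.083,.122),.12); st()
bot.move_l(S(0,.083,.1175),.03); st()
bot.let_go(); st()
bot.move_l(S(0,.083,.22),.2)
# hover to see the well
q=np.array(bot.inverse_kinematics(S(0,-.085,.28),ori(-SX))); print(q)
bot.goto_joints(q); st()
p=bot.camera_params("wrist"); im,d=bot.grab_frame("wrist"); cv2.imwrite("pics/d_wrist.png",im[:,:,::-1]); np.savez("d_wrist.npz",im=im,d=d,**p)
```

```text
8.25 [0.0004 0.0817 0.1218] [ 0.4924 -0.5338 -3.1875] [ 0.0427 -0.1867  0.0273] 0.013611269526895767
8.55 [0.     0.0823 0.1173] [-0.7292 -0.8623 -4.2041] [ 0.0643 -0.1461  0.0123] 0.013478382393092354
9.9 [-0.      0.083   0.1175] [-0.5987  0.5975 -0.2775] [ 0.0201 -0.137  -0.0137] 0.08717362020011815
[ 0.0935  0.0775 -0.2655  1.627   0.0205  1.4399  1.2323]
11.3083 [-0.0007 -0.0834  0.2787] [-0.5476  0.2671 -0.296 ] [ 0.0974 -0.2132  0.0465] 0.08685549856579287
```

View pics/d_wrist.png

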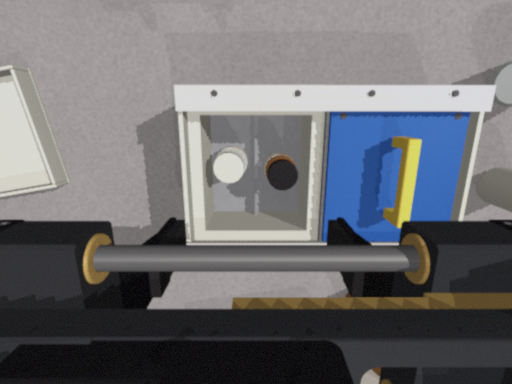

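The well is open. The amber jar's black cap is at (282,174) on the deck side, the clear jar's white cap at (228,167), and the hatch lies on the deck with its bar at (403,180).

Run:
```python
from h import *
from station import bot
c=load("d_wrist.npz");im=c['im'];d=c['d']
def cap(m,roi):
    x0,y0,x1,y1=roi; k=np.zeros_like(m); k[y0:y1,x0:x1]=m[y0:y1,x0:x1]
    ce,a,px=max(blobs(k,50),key=lambda b:b[1]); return ce,a,px
for nm,m,roi in (("amber",mask(im,(0,0,0),(180,255,60)),(260,145,305,200)),("clear",mask(im,(0,0,185),(180,60,255)),(208,143,250,190))):
    ce,a,px=cap(m,roi); D=fromdepth(c,px,d[px[:,1],px[:,0]]); (u,v),r=cv2.minEnclosingCircle(px.astype(np.float32))
    e=cv2.fitEllipse(cv2.findContours((m*0+np.isin(np.arange(m.size),px[:,1]*512+px[:,0]).reshape(m.shape)).astype(np.uint8),0,1)[0][0])
    print(nm,ce,a,(u,v,r),e,"plane",toS(onplane(c,ce,.082)[0]),"depth med",toS(np.median(D,0)))
# same by depth: points at cap height inside well
vv,uu=np.mgrid[100:240,190:325]; D=toS(fromdepth(c,np.c_[uu.ravel(),vv.ravel()],d[100:240,190:325].ravel()))
k=(abs(D[:,2]-.082)<.006)&(abs(D[:,0])<.068)&(D[:,1]>-.145)&(D[:,1]<-.025)
for lo,hi in ((-.145,-.085),(-.085,-.025)):
    q=D[k&(D[:,1]>lo)&(D[:,1]<hi)]; print(len(q),cv2.minEnclosingCircle(q[:,:2].astype(np.float32)*1000),q.mean(0))
# hatch flatness
vv,uu=np.mgrid[120:230:4,335:385:4]; H=toS(fromdepth(c,np.c_[uu.ravel(),vv.ravel()],d[120:230:4,335:385:4].ravel()))
A=np.c_[H[:,:2],np.ones(len(H))]; s,*_=np.linalg.lstsq(A,H[:,2],rcond=None); print("hatch plane",s,np.median(H[:,2]))
y=np.argwhere(mask(im,(22,90,70),(36,255,255)))[:,::-1]; print("bar",toS(np.median(fromdepth(c,y,d[y[:,1],y[:,0]]),0)))
for dx in (1,-1):
    print(dx,bot.inverse_kinematics(S(0,-.051,.15),ori(dx*SY)),bot.inverse_kinematics(S(0,-.051,.054),ori(dx*SY)))
```

```text
amber [281.8444 174.3833] 707 (281.9765930175781, 174.0380096435547, 15.264508247375488) ((281.85858154296875, 174.38650512695312), (28.53089714050293, 29.71018409729004), 152.6258544921875) plane [ 0.0014 -0.0503  0.082 ] depth med [ 0.0017 -0.0503  0.0803]
clear [228.362  167.5617] 721 (228.63043212890625, 167.2391357421875, 15.470200538635254) ((228.378173828125, 167.55860900878906), (28.992265701293945, 29.87076759338379), 126.64093780517578) plane [-0.0073 -0.1187  0.082 ] depth med [-0.007  -0.119   0.0803]
741 ((-7.239051342010498, -118.60151672363281), 19.86893653869629) [-0.0077 -0.1185  0.0803]
730 ((2.4142355918884277, -48.54640579223633), 19.961528778076172) [ 0.002  -0.0489  0.0803]
hatch plane [ 0.0774 -1.258   0.1592] 0.10146244873309632
bar [-0.0055  0.0794  0.1397]
1 [-0.0108  0.1697 -0.226   1.7881  0.0408  1.1883 -0.4134] [-0.0262  0.2683 -0.2142  1.8803  0.067   0.9999 -0.4338]
-1 [ 0.7714  0.3726 -1.1733  1.7645  0.3619  1.2476  2.4815] [ 0.1051  0.2819 -0.3637  1.8755  0.1175  1.0049  2.6684]
```

Run:
```python
from h import *
from station import bot
c=load("d_wrist.npz");d=c['d']
vv,uu=np.mgrid[125:205:4,335:380:4]; H=toS(fromdepth(c,np.c_[uu.ravel(),vv.ravel()],d[125:205:4,335:380:4].ravel()))
A=np.c_[H[:,:2],np.ones(len(H))]; s,*_=np.linalg.lstsq(A,H[:,2],rcond=None); print("hatch plane",s,np.median(H[:,2]),H[:,2].min(),H[:,2].max())
def st(): print(bot.current_t(),toS(bot.current_tool_pos()),bot.current_wrist_force(),bot.current_gripper_width())
bot.reach(S(.0018,-.050,.16),ori(SY)); print(bot.current_joint_positions())
bot.move_l(S(.0018,-.050,.11),.15); bot.move_l(S(.0018,-.050,.054),.08); st()
p=bot.camera_params("wrist"); im,dd=bot.grab_frame("wrist"); cv2.imwrite("pics/e_wrist.png",im[:,:,::-1])
im,dd=bot.grab_frame("side"); cv2.imwrite("pics/e_side.png",cv2.resize(im[110:230,200:340,::-1],None,fx=5,fy=5))
```

```text
hatch plane [-0.0024  0.001   0.1013] 0.10139118132917826 0.0993363341822237 0.10302600631797354
[-0.0118  0.1662 -0.2264  1.7712  0.0396  1.2087 -0.4123]
14.15 [ 0.0021 -0.0499  0.0542] [0.2414 0.0162 0.5921] 0.08699081988031483
```

View pics/e_wrist.png

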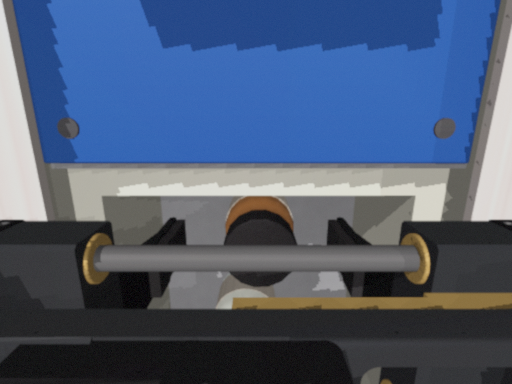

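View pics/e_side.png

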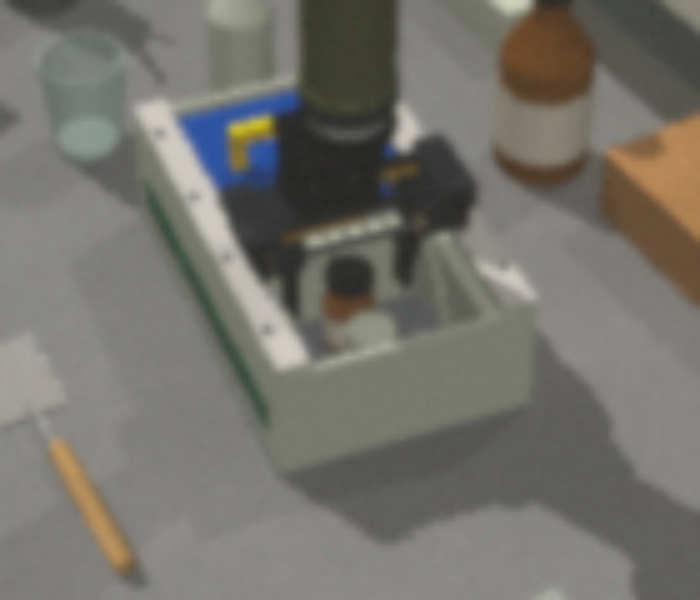

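Jar cap at (260,250), centred between the fingers; the hatch measures flat (slope 0.002). I grip and lift.

Run:
```python
from h import *
from station import bot
def st(): print(bot.current_t(),bot.current_tool_pos(),bot.current_wrist_force(),bot.current_wrist_torque(),bot.current_gripper_width())
bot.grab(20); st()
bot.move_l(S(.0018,-.050,.075),.06); st()
bot.move_l(S(.0018,-.050,.25),.15); st()
T=[.438,-.308]
print(bot.inverse_kinematics([*T,.25],ori([0,1])),bot.inverse_kinematics([*T,.056],ori([0,1])))
im,dd=bot.grab_frame("side"); cv2.imwrite("pics/f_side.png",cv2.resize(im[60:260,180:400,::-1],None,fx=3,fy=3))
p=bot.camera_params("wrist"); im,dd=bot.grab_frame("wrist"); cv2.imwrite("pics/f_wrist.png",im[:,:,::-1])
```

```text
15.1 [0.5454 0.0925 0.0542] [1.2964 0.3742 0.3806] [-0.0385 -0.2876  0.038 ] 0.03906608308297756
15.6 [0.5452 0.0926 0.0755] [ 0.7431  0.5216 -1.1446] [-0.0692 -0.1004 -0.0292] 0.03956450902149647
16.9167 [0.5444 0.0924 0.2488] [-0.3301  0.033  -1.3006] [-0.0581 -0.0499 -0.0176] 0.03965880280238034
[ 0.4402  0.0631  0.1291  1.7    -0.0083  1.3791  0.5707] [ 0.4458  0.2257  0.1305  1.9269 -0.0348  0.9911  0.5921]
```

View pics/f_side.png

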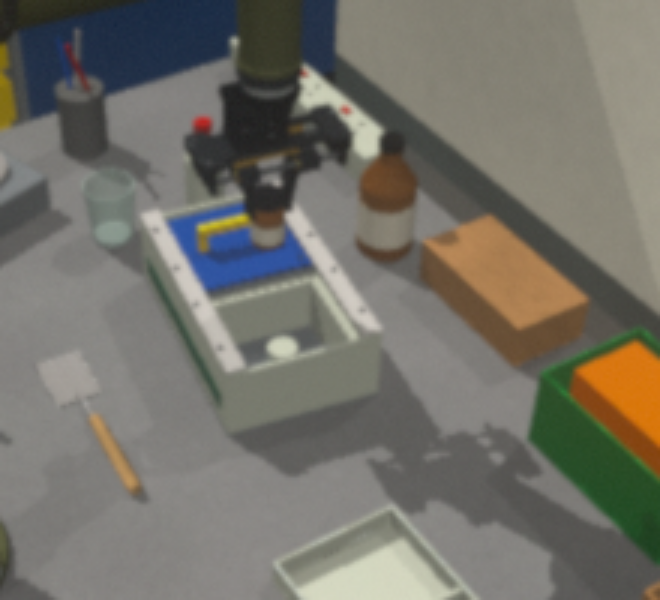

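View pics/f_wrist.png

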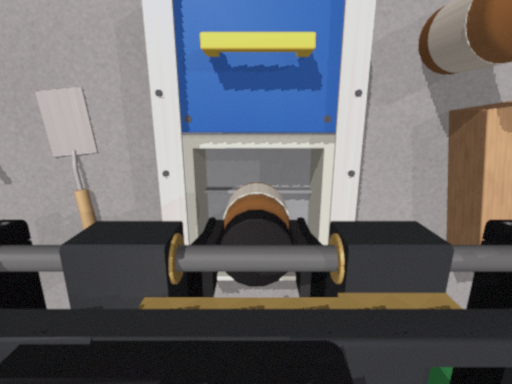

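The amber jar hangs upright in the fingers (266,225 in the side crop). The clear jar is still in the well at (282,347). On to the tray, checking it from above with the wrist camera.

Run:
```python
from h import *
from station import bot
def st(): print(bot.current_t(),bot.current_tool_pos(),bot.current_wrist_force(),bot.current_gripper_width())
T=[.438,-.308]
bot.reach([*T,.25],ori([0,1])); st()
p=bot.camera_params("wrist"); im,dd=bot.grab_frame("wrist"); cv2.imwrite("pics/g_wrist.png",im[:,:,::-1]); np.savez("g_wrist.npz",im=im,d=dd,**p)
t=np.array([[.5228,-.2359],[.5263,-.5181],[.3541,-.5164],[.3524,-.2366]])
print(project(p,np.c_[t,[.035]*4]))
```

```text
18.55 [ 0.439  -0.3066  0.2499] [ 0.0392 -0.3076 -0.4226] 0.03917034879543797
[[322.5252 114.7329]
 [313.1287 305.0005]
 [200.9282 303.7828]
 [189.0681 114.9483]]
```

View pics/g_wrist.png

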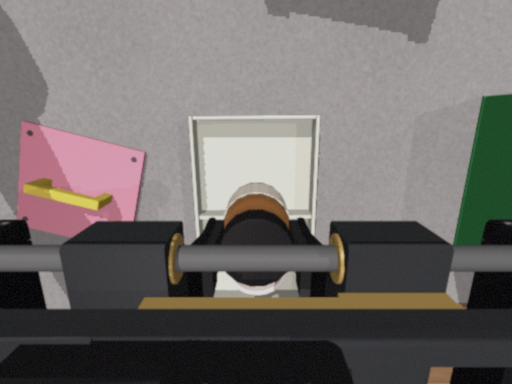

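Run:
```python
from h import *
from station import bot
c=load("g_wrist.npz"); print("midwall",onplane(c,[[198,215],[313,215]],.035),"far corners",onplane(c,[[191,116],[318,116]],.035))
T=[.438,-.306]
def st(): print(bot.current_t(),bot.current_tool_pos(),bot.current_wrist_force(),bot.current_gripper_width())
bot.move_l([*T,.09],.15); bot.move_l([*T,.0575],.05); bot.pause(.1); st()
f0=bot.current_wrist_force()[2]
z=.0575
while z>.0515:
    z-=.001; bot.move_l([*T,z],.03); bot.pause(.05); f=bot.current_wrist_force()[2]; print(round(z,4),f)
    if f-f0>2.0: break
st()
```

```text
midwall [[ 0.3569 -0.372   0.035 ]
 [ 0.5181 -0.3716  0.035 ]] far corners [[ 0.3548 -0.2379  0.035 ]
 [ 0.5171 -0.2375  0.035 ]]
20.7167 [ 0.4383 -0.3062  0.0579] [ 0.2804 -0.3494 -1.384 ] 0.03943405240767442
0.0565 -2.326513450462265
0.0555 -2.089900013057306
0.0545 -0.9287635545741061
0.0535 -1.2587168381093892
0.0525 4.82808713781328
22.2167 [ 0.4383 -0.3062  0.0531] [-0.894   2.1179  4.8281] 0.039163552367105114
```

Contact came at TCP z ≈ 0.053, where it was expected. I release, back off and check.

Run:
```python
from h import *
from station import bot
T=[.438,-.306]
def st(): print(bot.current_t(),bot.current_tool_pos(),bot.current_wrist_force(),bot.current_gripper_width())
bot.move_l([*T,.0532],.03)
bot.let_go(); st()
bot.move_l([*T,.12],.08); bot.move_l([*T,.25],.2)
bot.reach([.438,-.40,.30],ori([0,1])); st()
p=bot.camera_params("wrist"); im,dd=bot.grab_frame("wrist"); cv2.imwrite("pics/h_wrist.png",im[:,:,::-1]); np.savez("h_wrist.npz",im=im,d=dd,**p)
p=bot.camera_params("top"); im,dd=bot.grab_frame("top"); np.savez("h_top.npz",im=im,d=dd,**p); cv2.imwrite("pics/h_top.png",cv2.resize(im[90:220,110:410,::-1],None,fx=2.6,fy=2.6,interpolation=cv2.INTER_CUBIC))
im,dd=bot.grab_frame("side"); cv2.imwrite("pics/h_side.png",cv2.resize(im[60:320,180:400,::-1],None,fx=2.2,fy=2.2))
```

```text
23.5 [ 0.438  -0.306   0.0532] [ 0.1645 -0.0199  0.2877] 0.08681921144987735
25.7917 [ 0.4374 -0.4001  0.2981] [1.0327 0.7086 0.0904] 0.086659040290865
```

View pics/h_wrist.png

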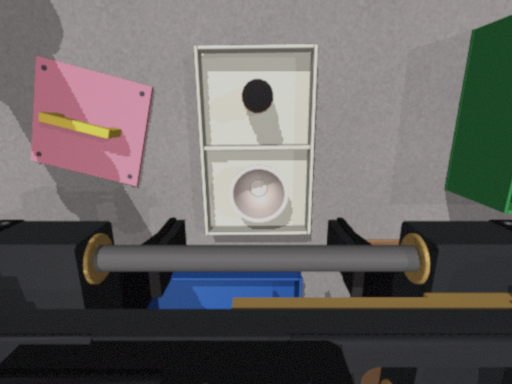

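View pics/h_top.png

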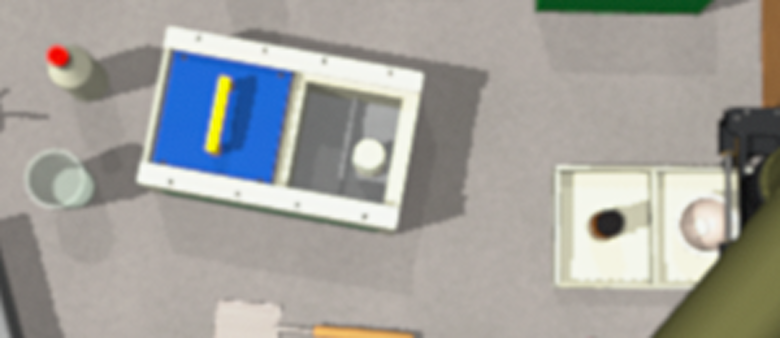

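View pics/h_side.png

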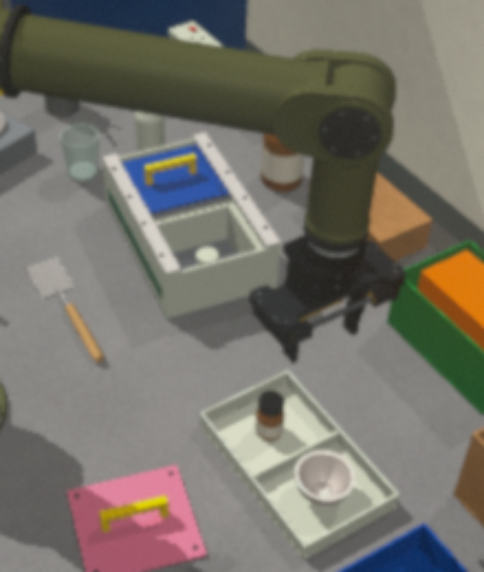

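The jar stands in the empty compartment (wrist 257,96), the mortar is in its own at (259,193), and the hatch and clear jar are in place. One numeric check before handing in.

Run:
```python
from h import *
from station import bot
c=load("h_wrist.npz");im=c['im'];d=c['d']
m=mask(im,(0,0,0),(180,255,60)); k=np.zeros_like(m); k[70:120,230:285]=m[70:120,230:285]
ce,a,px=max(blobs(k,50),key=lambda b:b[1]); D=fromdepth(c,px,d[px[:,1],px[:,0]]); print("cap",ce,onplane(c,ce,.081),np.median(D,0),"slope",np.linalg.lstsq(np.c_[D[:,:2],np.ones(len(D))],D[:,2],rcond=None)[0][:2])
c=load("h_top.npz");im=c['im'];d=c['d']
px=[p for ce,a,p in blobs(mask(im,(100,150,80),(125,255,255)),300) if ce[0]<300][0]
H=toS(fromdepth(c,px,d[px[:,1],px[:,0]])); H=H[H[:,2]<.115]; print("hatch",np.median(H,0),H[:,1].min(),H[:,1].max(),np.linalg.lstsq(np.c_[H[:,:2],np.ones(len(H))],H[:,2],rcond=None)[0])
y=[p for ce,a,p in blobs(mask(im,(22,150,120),(36,255,255)),20) if ce[0]<300][0]; print("bar",toS(onplane(c,y.mean(0),.142)))
w=blobs(mask(im,(0,0,185),(180,60,255)),30)
for ce,a,p in w:
    if 240<ce[0]<265 and 140<ce[1]<160: print("clear",ce,a,toS(onplane(c,ce,.082)))
bot.job_done(); print(bot.current_t())
```

```text
cap [257.0654  95.3727] [[ 0.4373 -0.3058  0.081 ]] [ 0.4372 -0.3054  0.0794] slope [ 0.0116 -0.4802]
hatch [0.0056 0.0737 0.1023] 0.002755989127975413 0.1619557800513533 [-0.0003  0.0013  0.1022]
bar [[0.001  0.0809 0.142 ]]
clear [251.3577 149.1138] 123 [[-0.0058 -0.1187  0.082 ]]
the job is handed in; nothing more can be done
the job is handed in; nothing more can be done
```

The job is handed in, and my last checks say every end condition is met; no verdict was reported. I lifted the hatch by its bar, slid it along and set it down on the deck. Then I took the amber jar by its cap and stood it in the tray's empty compartment. The last clock reading, just before the final checks, was about 25.8 s.

**Final checks:**
- **Hatch:** it lies flat (slope about 0.001). Its top is at z 0.102 m against 0.103 expected, and its bar is at store y +0.081 m, so it moved about 166 mm.
- **Amber jar:** its cap is at (0.437, -0.306), about 1–2 mm from where I aimed to put it. The cap's height, 0.079 m, matches standing on the tray floor (depth reads about 2 mm low).
- **Clear jar:** it is within about 2 mm of where it was first seen, when the well was opened.
- **Mortar, beaker and wash bottle:** they look unmoved in the pictures. I did not measure them.
- **Gripper:** it was about 0.2 m clear of everything, with roughly zero contact force.

**Check that disagreed:** a slope fitted to the cap's depth points gave -0.48 along y. I put that down to pixels from the jar's side or the background at the cap's edge, because the jar looks upright in all three views. I did not repeat the fit with those pixels removed.

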